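Clamp the padlock on the evidence photo bench, to the first click

ROBOT

A 7-joint arm with a two-finger parallel gripper is mounted at the origin on the work surface. World frame = base frame: x ahead of the robot, y to its left, z up, the work surface at z = 0. Lengths are in m, angles in rad, forces in N, time in s.
With the tool pointing down it reaches from about 0.425 to 0.925 m from the base axis. Payload 6.8 kg.
Tool frame: the origin (TCP) lies at the centre of the arm's flange, where the gripper is bolted on; the fingertips stand 173 mm ahead of it and the grasp point (between the pads) lies 155 mm ahead of it (r.hold_point_z is the distance from the TCP to the grasp point, in m); z points along the fingers, x is the direction in which the jaws open and shut, and the axes are right-handed (so a half turn about z gives the same grasp; the last joint's range is limited). The gripper opens to 85 mm and grips with 20 to 120 N. Pads are 22 mm wide; open, the fingers measure 114 mm over their backs; the gripper's body (76 mm by 85 mm) begins 54 mm behind the grasp point. The pads swing forward as they close: fully open they stand 13 mm farther back than shut.
Start: joints at [1.104, 0.477, 0.022, 1.555, -0.011, 1.109, -0.083], TCP at [0.237, -0.632, 0.405] pointing down, gripper open.
Joint ranges: [-2.96, 2.96], [-0.34, 2.1], [-1.41, 1.46], [0.24, 2.44], [-1.37, 4.51], [0.17, 1.92], [-2.96, 2.96]. Speed limits (rad/s): [2.39, 2.39, 3.14, 3.14, 3.14, 3.14, 3.14].

INTERFACE

Orientations are given as a rotation vector (axis times angle).
In Python, from bench import r gives the robot as it stands.
- The arm moves only by the tool apply_moves, never from a script. Its arguments are lists of equal length, an entry for each row: "dp": the shift along the tool's x, y, z scaled (see below), a list of three; "twist": the turn, a rotation vector about the tool's x, y, z scaled (see below), a list of three; "jaw": the closure in counts, from 0 (fully open) to 255 (shut). In form: {"dp": [[x, y, z], ...], "twist": [[rx, ry, rz], ...], "jaw": [jaw, ...]}. A call has 1 to 20 rows; each row shifts and turns the pose as measured when the row begins, along the tool's axes as they then stand; what a row does not reach is not made up. The controller multiplies each number of a shift by 12 cm and each number of a turn by 120 degrees. A row lasts 1/10 s, in which the tool goes at most 50 mm and 8.59 degrees, less where a joint would pass 70% of its speed; a pose out of reach is approached as far as the arm can. A call with a number of a shift or a turn outside -1 to 1 is refused whole. A call with a gripper value outside its range is refused whole. The fingers move at their own pace and stop on an object; "grip_force" is the grip in N (left out, the last holds). Time passes only in rows, so rows that do not move let the fingers close. It gives the time, the measured TCP pose, the force and the opening at its end, in the units of the state.
- r.get_obs(): the state, without advancing time (a new reading comes with each control period).
- r.grab_frame(name): name is "scene" or "top"; returns a dict with "color" (400x640x3 uint8, red, green, blue), "z_map" (400x640 float32, m along the optical axis (not along the pixel's ray), 0 where there is no reading), "intrinsics" (3x3 intrinsics, pixels), "dist_coeffs" ([k1, k2, p1, p2, k3] as OpenCV has them; the pictures are not rectified), "R" (3x3) and "t" (3): a world point X has camera coordinates R X + t. Camera axes: x right, y down, z forward; pixel columns grow to the right and rows downward; lengths in m; the calibration is good to about 2 mm. A picture is of the moment at which its call begins.
- r.hand_in(): hands the job in, once; it reports no verdict.
The state is a dict: "clock": time; "joints": joint angles; "qvel": joint speeds; "tau": joint torques, N m; "tcp_pos": TCP position; "orientation": TCP orientation; "contact_force": force on the tool from outside, world axes, zero at the start; "moment": the same for the moment, N m; "grip_width": finger opening in m.
Only numpy, scipy, OpenCV 4.12 (cv2) and the standard library are available. Lean on these libraries where they do the work, as an engineer would, in place of code of your own. Each camera call takes 0.05 s, during which the arm holds its last target.

TASK

Two small clamps with blue knobs stand on the photo bench. Tighten the one that has the brass padlock between its jaws: turn its knob clockwise (seen from above) until the torque clutch clicks once, stop at that first click before it clicks a second time, and let go. Leave the padlock lying in the clamp and do not tighten the empty clamp.

Things in the scene. Friction and masses are not known exactly. Their poses are not given: they have to be found in the camera images.
- knob_loaded (a point): Blue knob of the padlock's clamp: point on its vertical turning axis, 78 mm above the bench. Grip bar 52 mm long (x, white line on top at +x end), 14 thick (y), 36 tall, top 92 mm above the bench, on a 44 mm hub whose top is at 56 mm. All else on the clamp is below 49 mm. A 64 mm steel disc under the hub has a white pointer (49 mm radius), in line with the bar's white line until the clutch slips.
- screw_loaded (a joint): Turn of that clamp's screw (steel disc and pointer), rad, growing clockwise from above: 0 open, 0.90 home; starts at 0 to 0.5. 1 rad moves the sliding jaw 12 mm towards the padlock. At 0.90 the jaws are shut on it and the white pointer lies against the red stop post. Turns with about 0.05 N m.
- clutch_loaded (a joint): Clutch slip, rad: knob's clockwise turn relative to the disc. 0 until the screw is home; then it resists with 0.12 N m, rising to 0.2 at 0.13 rad, falling to 0.04 at 0.39 rad. First click: over at 0.26 rad (15 deg); second: from 0.76 rad (44 deg). It cannot go below 0 and stays where left. Whole turn to midway between the clicks: 0.9 to 1.4 rad, one grasp.
- padlock: Brass padlock, 0.22 kg, lying flat and loose between the clamp's jaws: body 42 x 40 x 20 mm, steel shackle reaching 28 mm past the body along +x. Origin at the centre of the body's underside, 18 mm above the bench, z up.
- bed_loaded (a point): Centre of the place between the shut jaws of the padlock's clamp, on top of its aluminium base plate (120 x 210 mm, 18 mm thick, fixed), 120 mm from the knob's axis. The padlock's origin lies within 20 mm of it.
- screw_empty (a joint): Turn of the other, identical clamp's screw, rad clockwise; its jaws are empty and it starts fully open at 0. It must stay as it is.
There are look-alikes about, which are no part of the job. Leave any purple look-alike of the part that bears knob_loaded alone.

How it is judged:
At the end, for the whole second after the job is handed in: The padlock clamp's screw is home (above 0.86 rad) and its clutch has slipped past the first click but not the second (between 0.26 and 0.76 rad); the padlock lies flat (within 10 degrees) and at rest in the clamp, its origin within 20 mm of the bed's centre (value of joint screw_loaded above 0.86 rad and value of joint clutch_loaded between 0.26 and 0.76 rad and horizontal distance between padlock and bed_loaded below 0.02 m and angle between padlock's own z axis and vertical below 0.17 rad and linear speed of padlock below 0.02 m/s); the robot touches nothing.
It fails at once if the clutch is driven to a second click (slip over 0.76 rad) (value of joint clutch_loaded above 0.76 rad).
It fails at once if the empty clamp is tightened (its screw turned over 0.2 rad) (value of joint screw_empty above 0.2 rad).
It also fails if it takes over 38 s, if anything falls off the work surface, if the arm or the gripper's body presses on something with over 40 N, if the wrist force passes 120 N, or if a joint passes its speed limit or range.

## Working session

There is one attempt and no reset: what is moved stays moved. The work goes in short steps, Python scripts to look and compute and a tool call to move; the robot and the scene stay as the last step left them, time stands still between calls to the robot, and variables do not carry over. Pictures are saved under pics/ and viewed, and the job is handed in when it is done.

Besides the shell and the picture viewer there is one more tool, called after "Request:" by a JSON object that holds its "api" and its "payload", one argument or row to a line. apply_moves: Moves the arm, as the interface text tells. Shifts and turns lie within -1 to 1; 1 stands for 12 cm of shift or 120 degrees of turn. Its arguments: {"type":"object","properties":{"dp":{"type":"array"},"twist":{"type":"array"},"jaw":{"type":"array"},"grip_force":{"type":"number"}},"required":["dp","twist","jaw"]}

```bash
mkdir -p pics; ls; python3 - <<'E'
from bench import r
import cv2,numpy as np
o=r.get_obs(); print(o)
for n in("scene","top"):
    f=r.grab_frame(n); cv2.imwrite(f"pics/{n}0.png",f["color"][...,::-1]); np.savez(f"pics/{n}0.npz",**f)
    print(n,f["intrinsics"],f["dist_coeffs"],f["R"],f["t"])
E
```

```text
pics
{'clock': 0.0, 'joints': array([ 1.10392436,  0.47784796,  0.02232582,  1.55643556, -0.0115181 ,
        1.10932904, -0.08311208]), 'qvel': array([ 2.74211697e-04,  1.01367201e-05, -6.55785573e-06, -1.51704395e-03,
        8.39327549e-04,  8.02873749e-04, -1.59611671e-03]), 'tau': array([-5.14297535e-04, -5.96445680e+01,  1.60787936e+00, -2.81189203e+01,
        1.26033212e-02,  9.27667221e-03, -2.54872288e-05]), 'tcp_pos': array([ 0.23693255, -0.63176224,  0.40369977]), 'orientation': array([-2.58136525e+00,  1.78885816e+00,  2.54454298e-03]), 'contact_force': array([ 0.10320991,  0.2731997 , -0.79024031]), 'moment': array([-0.00330636,  0.01685125, -0.00876647]), 'grip_width': 0.08517763826226006}
scene [[468.1277605    0.         325.93924485]
 [  0.         468.1277605  201.13575354]
 [  0.           0.           1.        ]] [-0.03607168  0.          0.          0.          0.        ] [[ 0.44787555  0.89408114 -0.00513959]
 [ 0.62655473 -0.31795295 -0.71157227]
 [-0.63783749  0.31547559 -0.70259412]] [-0.18706311 -0.15630193  1.33347316]
top [[448.50327225   0.         320.76031093]
 [  0.         448.50327225 196.63043852]
 [  0.           0.           1.        ]] [-0.05333492  0.          0.          0.          0.        ] [[ 5.05810509e-03 -9.99443091e-01 -3.29836781e-02]
 [-9.85851277e-01  5.42536257e-04 -1.67621496e-01]
 [ 1.67546041e-01  3.33648483e-02 -9.85299503e-01]] [0.039718  0.3627064 1.0272497]
```

View pics/scene0.png

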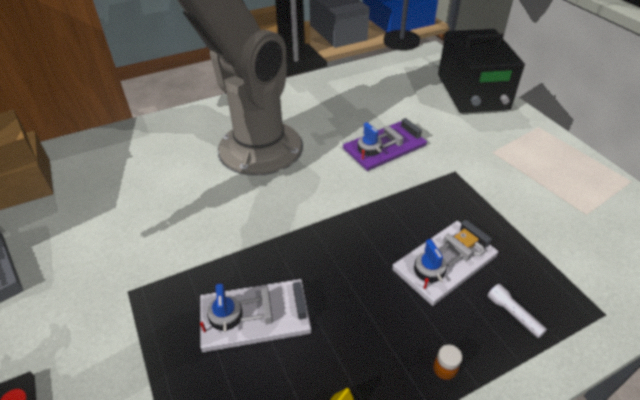

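View pics/top0.png

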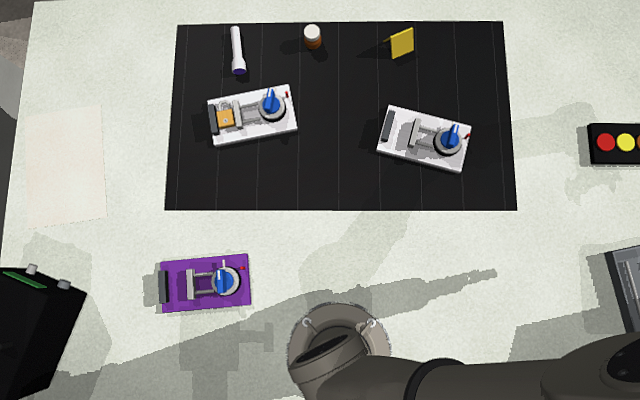

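Knob candidates: the white clamp with brass padlock (top 271,102; scene 432,252), the empty white clamp (top 450,138; scene 220,302) and the purple look-alike (top 225,281; scene 370,135). I choose the first, since it is the only one with brass between its jaws.

```bash
cat > h.py <<'E'
import numpy as np,cv2
def ray(f,uv):
    p=cv2.undistortPoints(np.array(uv,float).reshape(-1,1,2),f["intrinsics"],f["dist_coeffs"]).reshape(-1,2)
    d=np.c_[p,np.ones(len(p))]@f["R"]; c=-f["R"].T@f["t"]; return c,d
def plane(f,uv,z):
    c,d=ray(f,uv); return c+d*((z-c[2])/d[:,2])[:,None]
def pts(f):
    v,u=np.mgrid[0:400,0:640]; c,d=ray(f,np.c_[u.ravel(),v.ravel()])
    return (c+d*f["z_map"].reshape(-1,1)).reshape(400,640,3)
E
python3 - <<'E'
import cv2,numpy as np
from h import *
for n,(x0,y0,x1,y1) in dict(top=(200,75,305,150),scene=(385,210,505,305)).items():
    f=dict(np.load(f"pics/{n}0.npz")); c=f["color"]; P=pts(f)
    cv2.imwrite(f"pics/{n}c.png",cv2.resize(c[y0:y1,x0:x1,::-1],None,fx=6,fy=6,interpolation=2))
    h=cv2.cvtColor(c,cv2.COLOR_RGB2HSV); m=np.zeros((400,640),bool); m[y0:y1,x0:x1]=1
    b=m&(h[...,0]>98)&(h[...,0]<122)&(h[...,1]>130)
    Q=P[b]; t=b&(P[...,2]>0.084)
    print(n,b.sum(),"z range",np.percentile(Q[:,2],[1,50,90,99]),t.sum())
    tt=b&(P[...,2]>0.065); T=P[tt][:,:2]; (cc,sz,a)=cv2.minAreaRect(T.astype(np.float32)*1000); print("bar rect",cc,sz,a, "mean",T.mean(0))
    br=m&(h[...,0]>10)&(h[...,0]<28)&(h[...,1]>120); B=P[br]; print("brass",br.sum(),np.median(B,0))
    print("rect",cv2.minAreaRect((B[:,:2]*1000).astype(np.float32)))
E
```

```text
top 276 z range [0.02967787 0.07018209 0.09254897 0.09486346] 103
bar rect (392.3365478515625, 95.02647399902344) (450.2327575683594, 32.665863037109375) 19.295068740844727 mean [0.57590551 0.16042853]
brass 277 [0.55652884 0.27606429 0.03738037]
rect ((369.012939453125, 175.18435668945312), (493.4057922363281, 84.57471466064453), 33.04055404663086)
scene 377 z range [-0.00059524  0.06989582  0.0895705   0.0915676 ] 109
bar rect (586.3438110351562, 160.11058044433594) (14.42518138885498, 53.8094367980957) 81.50133514404297 mean [0.58900859 0.15731007]
brass 225 [0.56217864 0.28071991 0.03534648]
rect ((555.175537109375, 279.08099365234375), (48.94038391113281, 42.83866882324219), 11.584005355834961)
```

View pics/topc.png

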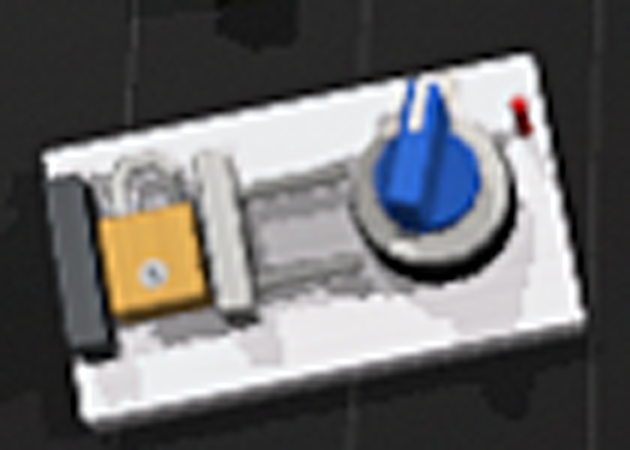

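View pics/scenec.png

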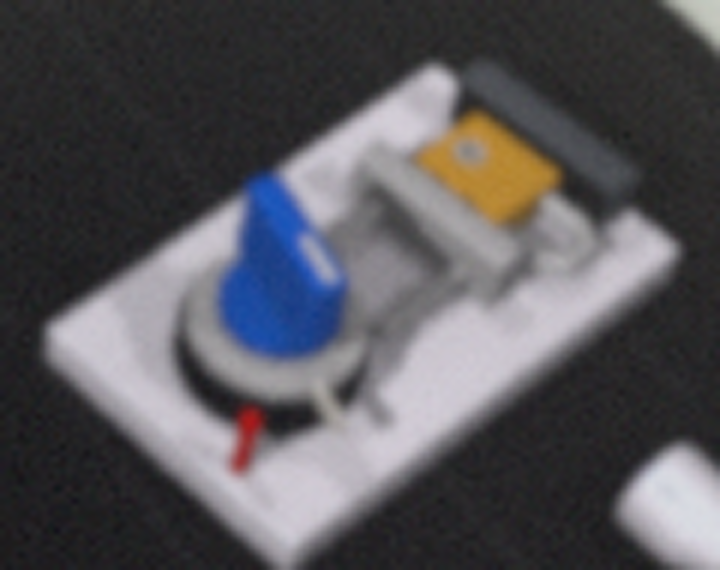

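The close crops confirm it: brass padlock between the jaws, a blue knob with a white line on the far (+x) end, and the pointer short of the red post. Next I refine the axis and yaw.

```bash
python3 - <<'E'
import cv2,numpy as np
from h import *
from scipy.spatial.transform import Rotation as Ro
from bench import r
boxes=dict(top=(240,80,300,130),scene=(410,230,455,290))
for n,(x0,y0,x1,y1) in boxes.items():
    f=dict(np.load(f"pics/{n}0.npz")); c=f["color"]; P=pts(f)
    h=cv2.cvtColor(c,cv2.COLOR_RGB2HSV); m=np.zeros((400,640),bool); m[y0:y1,x0:x1]=1
    for lo in(.086,.088):
        t=m&(P[...,2]>lo)&(P[...,2]<.098)
        v,u=np.nonzero(t); W=plane(f,np.c_[u,v],.092)
        print(n,lo,t.sum(),"topface",[np.round(x,1) for x in cv2.minAreaRect((W[:,:2]*1000).astype(np.float32))],W.mean(0)[:2], "pix",u.mean(),v.mean())
    # hub / base ring at 56mm: blue
    # red post
    rd=m&((h[...,0]<8)|(h[...,0]>172))&(h[...,1]>120)
    m2=np.zeros_like(m); m2[75:310,200:505]=1
    rd=((h[...,0]<8)|(h[...,0]>172))&(h[...,1]>120)&(c[...,0]>90)&m2
    Q=P[rd]; Q=Q[(abs(Q[:,0]-.587)<.1)&(abs(Q[:,1]-.16)<.1)]; print("red",len(Q),Q.mean(0) if len(Q) else 0, Q.min(0),Q.max(0))
    # jaws/plate yaw: white plate at z 18mm
    w=m2&(abs(P[...,2]-.018)<.006)&(abs(P[...,0]-.57)<.16)&(abs(P[...,1]-.21)<.16)
    print("plate",[np.round(x,1) for x in cv2.minAreaRect((P[w][:,:2]*1000).astype(np.float32))])
o=r.get_obs(); print(Ro.from_rotvec(o["orientation"]).as_matrix().round(3))
E
```

```text
top 0.086 126 topface [array([583.1, 162.6]), array([14.3, 50.3]), np.float64(82.5)] [0.58329931 0.16240093] pix 268.015873015873 98.76190476190476
top 0.088 115 topface [array([584. , 162.4]), array([14.3, 48.5]), np.float64(82.5)] [0.58389399 0.162678  ] pix 267.90434782608696 98.52173913043478
red 7 [0.61907063 0.12561333 0.04106576] [0.61749485 0.12398816 0.01991106] [0.6212553  0.12833181 0.05247159]
plate [array([573.8, 216.2]), array([120.7, 209.7]), np.float64(11.4)]
scene 0.086 139 topface [array([588.6, 158.8]), array([16.1, 51.5]), np.float64(81.5)] [0.58952307 0.15862147] pix 434.1151079136691 249.32374100719426
scene 0.088 104 topface [array([587.4, 159.6]), array([14.9, 47.6]), np.float64(81.5)] [0.5891701  0.15914284] pix 434.22115384615387 249.10576923076923
red 28 [0.61904771 0.12749475 0.03712952] [0.61028799 0.12250367 0.02116359] [0.62239667 0.14134343 0.04825857]
plate [array([622.1, 226. ]), array([218.3, 212.5]), np.float64(11.8)]
[[ 0.351 -0.936 -0.001]
 [-0.936 -0.351  0.001]
 [-0.002  0.    -1.   ]]
```

Request:
{"api": "apply_moves", "payload": {
  "dp": [
    [-0.28,-0.27,0],
    [-0.28,-0.27,0],
    [-0.28,-0.27,0],
    [-0.28,-0.27,0],
    [-0.28,-0.27,0],
    [-0.28,-0.27,0],
    [-0.28,-0.27,0],
    [-0.28,-0.27,0],
    [-0.28,-0.27,0],
    [-0.28,-0.27,0],
    [-0.28,-0.27,0],
    [-0.28,-0.27,0],
    [-0.28,-0.27,0],
    [-0.28,-0.27,0],
    [-0.28,-0.27,0],
    [-0.28,-0.27,0]
  ],
  "twist": [
    [0,0,0],
    [0,0,0],
    [0,0,0],
    [0,0,0],
    [0,0,0],
    [0,0,0],
    [0,0,0],
    [0,0,0],
    [0,0,0],
    [0,0,0],
    [0,0,0],
    [0,0,0],
    [0,0,0],
    [0,0,0],
    [0,0,0],
    [0,0,0]
  ],
  "jaw": [0,0,0,0,0,0,0,0,0,0,0,0,0,0,0,0]
}}

```text
clock: 1.7
tcp_pos: [0.5406, 0.0726, 0.398]
orientation: [2.565, -1.806, -0.01]
contact_force: [0.5, 0.1, 0.2]
grip_width: 0.0857
```

Request:
{"api": "apply_moves", "payload": {
  "dp": [
    [0,0,0],
    [0,0,0],
    [0,0,0],
    [0,0,0],
    [0,0,0],
    [0,0,0],
    [0,0,0],
    [0,0,0],
    [0,0,0],
    [0,0,0],
    [0,0,0],
    [0,0,0],
    [0,0,0],
    [0,0,0],
    [0,0,0],
    [0,0,0]
  ],
  "twist": [
    [0,0,-0.07],
    [0,0,-0.07],
    [0,0,-0.07],
    [0,0,-0.07],
    [0,0,-0.07],
    [0,0,-0.07],
    [0,0,-0.07],
    [0,0,-0.07],
    [0,0,-0.07],
    [0,0,-0.07],
    [0,0,-0.07],
    [0,0,-0.07],
    [0,0,-0.07],
    [0,0,-0.07],
    [0,0,-0.07],
    [0,0,-0.07]
  ],
  "jaw": [0,0,0,0,0,0,0,0,0,0,0,0,0,0,0,0]
}}

```text
clock: 3.3
tcp_pos: [0.5391, 0.0819, 0.392]
orientation: [-2.604, -1.735, 0.023]
contact_force: [-0.3, -0.6, -0.4]
grip_width: 0.0853
```

```bash
cat > st.py <<'E'
from bench import r
import numpy as np,sys
from scipy.spatial.transform import Rotation as Ro
def show(T=None,yaw=None):
    o=r.get_obs(); M=Ro.from_rotvec(o["orientation"]).as_matrix()
    y=np.degrees(np.arctan2(M[1,0],M[0,0]))
    print("t",o["clock"],"tcp",o["tcp_pos"].round(4),"xyaw",y.round(2),"zax",M[:,2].round(4),"F",o["contact_force"].round(2),"M",o["moment"].round(3),"w",round(o["grip_width"],4),"q",o["joints"].round(3))
    if T is not None:
        print("need tool shift/0.12:",(M.T@(np.array(T)-o["tcp_pos"])/0.12).round(3))
    if yaw is not None:
        D=np.array([[np.cos(yaw),np.sin(yaw),0],[np.sin(yaw),-np.cos(yaw),0],[0,0,-1]])
        print("need twist/120:",(Ro.from_matrix(M.T@D).as_rotvec(degrees=True)/120).round(4))
E
python3 -c "
from st import *
show([.5855,.161,.40],np.radians(82))"
```

```text
t 3.3 tcp [0.5391 0.0819 0.392 ] xyaw 67.35 zax [-0.0191  0.0023 -0.9998] F [-0.31 -0.64 -0.45] M [-0.039 -0.035  0.015] w 0.0853 q [ 0.429  0.412 -0.874  1.83   0.344  1.081  0.601]
need tool shift/0.12: [ 0.757  0.102 -0.072]
need twist/120: [-0.0091  0.0014 -0.1221]
```

Request:
{"api": "apply_moves", "payload": {
  "dp": [
    [0.25,0.03,0],
    [0.25,0.03,0],
    [0.2,0.03,0],
    [0,0,0],
    [0,0,0]
  ],
  "twist": [
    [0,0,0],
    [0,0,0],
    [0,0,0],
    [-0.01,0,-0.065],
    [0,0,-0.06]
  ],
  "jaw": [0,0,0,0,0]
}}

```text
clock: 3.8
tcp_pos: [0.5827, 0.1553, 0.3885]
orientation: [2.355, 2.075, -0.011]
contact_force: [-0.0, 0.6, 0.3]
grip_width: 0.0851
```

```bash
python3 -c "
from st import *
show([.5855,.161,.30],np.radians(82))"
```

```text
t 3.8 tcp [0.5827 0.1553 0.3885] xyaw 82.79 zax [-0.0031 -0.0067 -1.    ] F [-0.02  0.57  0.35] M [-0.     0.018  0.013] w 0.0851 q [ 0.29   0.527 -0.9    1.704  0.454  1.139  0.703]
need tool shift/0.12: [0.055 0.019 0.737]
need twist/120: [-0.001   0.0034  0.0065]
```

Request:
{"api": "apply_moves", "payload": {
  "dp": [
    [0.05,0.02,0.25],
    [0,0,0.25],
    [0,0,0.25],
    [0,0,0]
  ],
  "twist": [
    [0,0.003,0.006],
    [0,0,0],
    [0,0,0],
    [0,0,0]
  ],
  "jaw": [0,0,0,0]
}}

```text
clock: 4.2
tcp_pos: [0.586, 0.161, 0.2952]
orientation: [-2.365, -2.066, 0.003]
contact_force: [0.3, -0.4, -0.6]
grip_width: 0.0856
```

```bash
python3 -c "
from st import *
show([.5855,.161,.235],np.radians(82))
import cv2
for n in ('scene','top'):
  c=r.grab_frame(n)['color'][...,::-1]
  c=c[150:330,370:510] if n=='scene' else c[60:180,190:330]
  cv2.imwrite(f'pics/{n}1.png',cv2.resize(c,None,fx=3.2 if n=='scene' else 4,fy=3.2 if n=='scene' else 4,interpolation=2))
"
```

```text
t 4.2 tcp [0.586  0.161  0.2952] xyaw 82.27 zax [-2.5e-03  1.0e-04 -1.0e+00] F [ 0.25 -0.45 -0.56] M [ 0.007  0.008 -0.016] w 0.0856 q [ 0.231  0.634 -0.834  1.774  0.552  0.987  0.613]
need tool shift/0.12: [-0.    -0.003  0.501]
need twist/120: [-0.0012  0.0001  0.0022]
```

View pics/scene1.png

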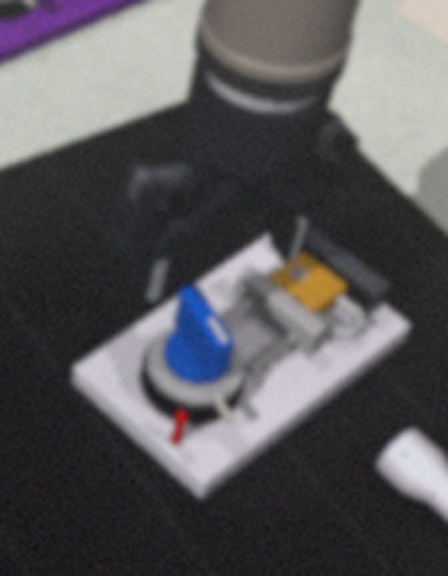

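View pics/top1.png

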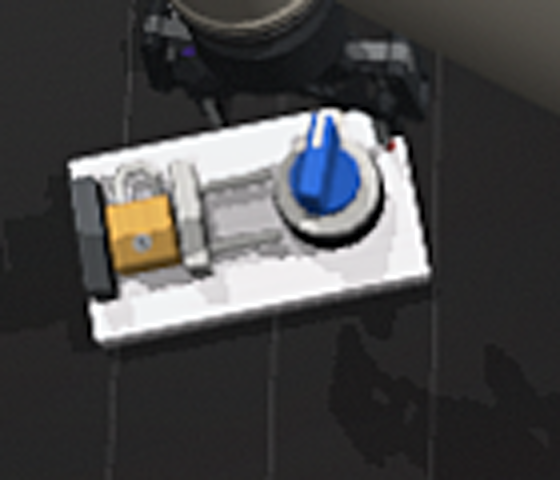

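```bash
python3 -c "
import numpy as np,cv2
for n,ox,oy,s in(('scene',370,150,3.2),('top',190,60,4)):
  f=np.load(f'pics/{n}0.npz')
  rv=cv2.Rodrigues(f['R'])[0]
  a=np.array([.0425*.139,.0425*.99,0]);c=np.array([.586,.161,.135])
  X=np.array([c+a,c-a,c,[.586,.161,.092]])
  p=cv2.projectPoints(X,rv,f['t'],f['intrinsics'],f['dist_coeffs'])[0].reshape(-1,2)
  print(n,((p-[ox,oy])*s).round())
"
```

```text
scene [[277. 251.]
 [153. 285.]
 [216. 267.]
 [205. 312.]]
top [[229. 112.]
 [378. 130.]
 [303. 121.]
 [315. 151.]]
```

Projected fingertips and the knob top agree with the picture (knob top at scene crop 205,312). Now I lower and grip.

Request:
{"api": "apply_moves", "payload": {
  "dp": [
    [0,0,0.25],
    [0,0,0.22],
    [0,0,0.02],
    [0,0,0],
    [0,0,0],
    [0,0,0],
    [0,0,0],
    [0,0,0],
    [0,0,0],
    [0,0,0]
  ],
  "twist": [
    [0,0,0.002],
    [0,0,0],
    [0,0,0],
    [0,0,0],
    [0,0,0],
    [0,0,0],
    [0,0,0],
    [0,0,0],
    [0,0,0],
    [0,0,0]
  ],
  "jaw": [0,0,0,255,255,255,255,255,255,255],
  "grip_force": 60
}}

```text
clock: 5.3
tcp_pos: [0.5928, 0.1619, 0.2538]
orientation: [2.365, 2.048, 0.027]
contact_force: [0.8, 1.8, -4.7]
grip_width: 0.0121
```

```bash
python3 -c "
from st import *
show([.5855,.161,.235],np.radians(82))"
```

```text
t 5.3 tcp [0.5928 0.1619 0.2538] xyaw 81.78 zax [ 0.0214  0.0017 -0.9998] F [ 0.8   1.79 -4.73] M [ 0.409 -0.137  0.013] w 0.0121 q [ 0.198  0.684 -0.789  1.792  0.617  0.907  0.56 ]
need tool shift/0.12: [-0.017 -0.063  0.155]
need twist/120: [ 0.01   -0.0022 -0.0018]
```

Request:
{"api": "apply_moves", "payload": {
  "dp": [
    [0,0,0],
    [0,0,0],
    [0,0,0],
    [0,0,0]
  ],
  "twist": [
    [0,0,0],
    [0,0,0],
    [0,0,0],
    [0,0,0]
  ],
  "jaw": [0,0,0,0]
}}

```text
clock: 5.7
tcp_pos: [0.5932, 0.1626, 0.2544]
orientation: [2.365, 2.049, 0.03]
contact_force: [-0.6, -0.6, -0.3]
grip_width: 0.0697
```

```bash
python3 -c "
from st import *
show([.586,.161,.235],np.radians(82))
import cv2
for n in ('scene','top'):
  f=r.grab_frame(n);np.savez(f'pics/{n}2.npz',**f);c=f['color'][...,::-1]
  c=c[150:330,370:510] if n=='scene' else c[60:180,190:330]
  cv2.imwrite(f'pics/{n}2.png',cv2.resize(c,None,fx=3.2 if n=='scene' else 4,fy=3.2 if n=='scene' else 4,interpolation=2))
"
```

```text
t 5.7 tcp [0.5932 0.1626 0.2544] xyaw 81.82 zax [ 0.0227  0.0028 -0.9997] F [-0.63 -0.61 -0.3 ] M [ 0.048 -0.019  0.016] w 0.0697 q [ 0.198  0.684 -0.79   1.791  0.617  0.906  0.56 ]
need tool shift/0.12: [-0.023 -0.061  0.16 ]
need twist/120: [ 0.0105 -0.0029 -0.0015]
```

View pics/scene2.png

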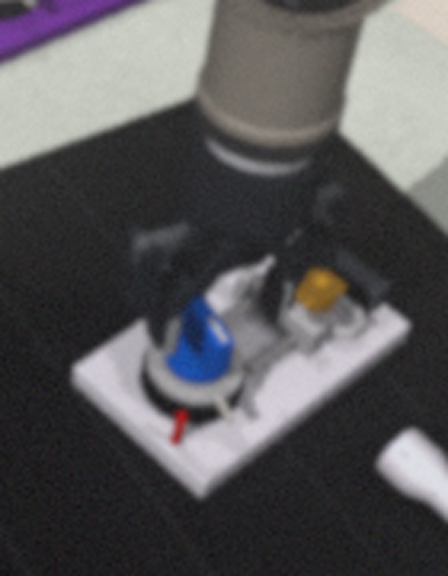

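View pics/top2.png

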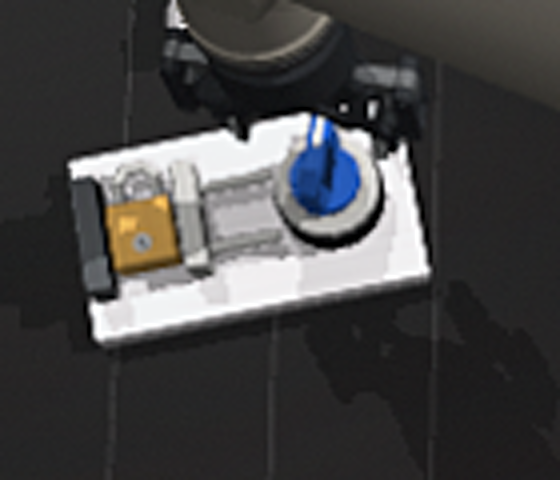

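Request:
{"api": "apply_moves", "payload": {
  "dp": [
    [-0.02,-0.06,0.08],
    [0,0,0.08]
  ],
  "twist": [
    [0.01,-0.003,0],
    [0,0,0]
  ],
  "jaw": [0,0]
}}

```text
clock: 6.0
tcp_pos: [0.5857, 0.1615, 0.235]
orientation: [2.374, 2.056, 0.001]
contact_force: [-0.1, -0.0, -0.6]
grip_width: 0.0857
```

```bash
python3 -c "
from st import *
show([.586,.161,.235],np.radians(82))"
```

```text
t 6.0 tcp [0.5857 0.1615 0.235 ] xyaw 81.81 zax [ 1.4e-03 -1.0e-04 -1.0e+00] F [-0.06 -0.01 -0.62] M [0.001 0.006 0.018] w 0.0857 q [ 0.19   0.705 -0.779  1.81   0.626  0.89   0.547]
need tool shift/0.12: [-0.004  0.003  0.   ]
need twist/120: [ 0.0007 -0.     -0.0016]
```

Request:
{"api": "apply_moves", "payload": {
  "dp": [
    [0,0,0],
    [0,0,0],
    [0,0,0],
    [0,0,0],
    [0,0,0],
    [0,0,0]
  ],
  "twist": [
    [0,0,0],
    [0,0,0],
    [0,0,0],
    [0,0,0],
    [0,0,0],
    [0,0,0]
  ],
  "jaw": [150,190,215,255,255,255],
  "grip_force": 60
}}

```text
clock: 6.6
tcp_pos: [0.5851, 0.1628, 0.233]
orientation: [-2.371, -2.057, -0.002]
contact_force: [0.8, -2.2, -2.8]
grip_width: 0.013
```

```bash
python3 -c "
from st import *
show([.5857,.161,.235],np.radians(82))"
```

```text
t 6.6 tcp [0.5851 0.1628 0.233 ] xyaw 81.89 zax [-7.0e-04  2.9e-03 -1.0e+00] F [ 0.77 -2.23 -2.79] M [-0.72  -0.116 -0.049] w 0.013 q [ 0.189  0.708 -0.779  1.811  0.626  0.887  0.546]
need tool shift/0.12: [-0.014  0.007 -0.017]
need twist/120: [-0.0005 -0.0013 -0.0009]
```

Request:
{"api": "apply_moves", "payload": {
  "dp": [
    [0,0,0],
    [0,0,0],
    [0,0,0]
  ],
  "twist": [
    [0,0,0.04],
    [0,0,0.04],
    [0,0,0.04]
  ],
  "jaw": [255,255,255]
}}

```text
clock: 6.9
tcp_pos: [0.5851, 0.1628, 0.233]
orientation: [-2.616, -1.734, -0.002]
contact_force: [1.1, 2.1, -2.4]
grip_width: 0.0133
```

```bash
python3 -c "
from st import *
show([.5853,.1628,.234],np.radians(21))
import cv2
for n in ('scene',):
  f=r.grab_frame(n);np.savez(f'pics/{n}3.npz',**f);c=f['color'][...,::-1]
  c=c[200:310,385:505]
  cv2.imwrite(f'pics/{n}3.png',cv2.resize(c,None,fx=5,fy=5,interpolation=2))
"
```

```text
t 6.9 tcp [0.5851 0.1628 0.233 ] xyaw 67.06 zax [-8.0e-04  3.4e-03 -1.0e+00] F [ 1.08  2.13 -2.39] M [ 0.099 -0.09  -0.018] w 0.0133 q [ 0.152  0.687 -0.723  1.814  0.58   0.864  0.323]
need tool shift/0.12: [ 0.     0.002 -0.009]
need twist/120: [-0.0015 -0.0009  0.3839]
```

View pics/scene3.png

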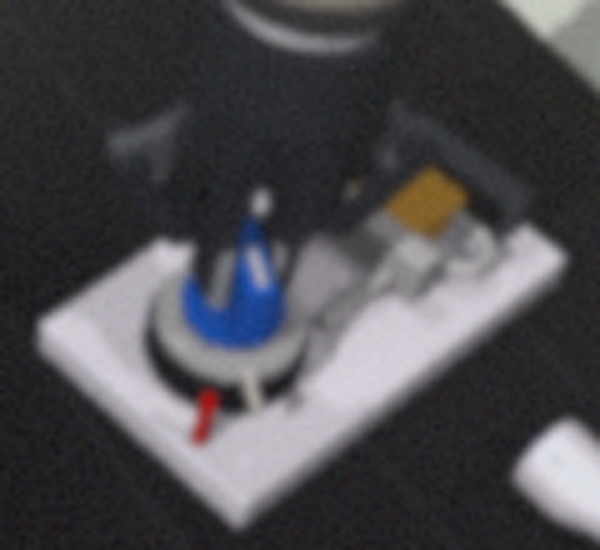

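The knob and pointer turned together: the pointer is now at crop (250,390), short of the red post at (205,405). I continue in small steps.

Request:
{"api": "apply_moves", "payload": {
  "dp": [
    [0,0,0],
    [0,0,0],
    [0,0,0]
  ],
  "twist": [
    [0,0,0.04],
    [0,0,0.04],
    [0,0,0.04]
  ],
  "jaw": [255,255,255]
}}

```text
clock: 7.25
tcp_pos: [0.5851, 0.1631, 0.233]
orientation: [-2.817, -1.382, -0.002]
contact_force: [1.1, 0.7, -1.8]
grip_width: 0.0133
```

```bash
python3 -c "
from st import *
show([.5853,.1628,.234],np.radians(21))"
```

```text
t 7.25 tcp [0.5851 0.1631 0.233 ] xyaw 52.27 zax [-5.0e-04  3.5e-03 -1.0e+00] F [ 1.13  0.69 -1.83] M [ 0.04  -0.052  0.09 ] w 0.0133 q [ 0.112  0.668 -0.664  1.816  0.532  0.842  0.1  ]
need tool shift/0.12: [-0.     0.003 -0.009]
need twist/120: [-0.0015 -0.0008  0.2606]
```

Request:
{"api": "apply_moves", "payload": {
  "dp": [
    [0,0,0],
    [0,0,0]
  ],
  "twist": [
    [0,0,0.03],
    [0,0,0.03]
  ],
  "jaw": [255,255]
}}

```text
clock: 7.45
tcp_pos: [0.5851, 0.1632, 0.233]
orientation: [-2.9, -1.2, -0.001]
contact_force: [0.6, 0.9, -1.9]
grip_width: 0.0135
```

```bash
python3 -c "
from st import *
show([.5853,.1628,.234],np.radians(21))
import cv2
for n in ('scene',):
  f=r.grab_frame(n);np.savez(f'pics/{n}4.npz',**f);c=f['color'][...,::-1]
  c=c[200:310,385:505]
  cv2.imwrite(f'pics/{n}4.png',cv2.resize(c,None,fx=5,fy=5,interpolation=2))
"
```

```text
t 7.45 tcp [0.5851 0.1632 0.233 ] xyaw 44.98 zax [-3.0e-04  3.3e-03 -1.0e+00] F [ 0.64  0.89 -1.9 ] M [ 0.089 -0.02   0.181] w 0.0135 q [ 0.092  0.659 -0.635  1.818  0.509  0.832 -0.009]
need tool shift/0.12: [-0.001  0.003 -0.009]
need twist/120: [-0.0014 -0.0007  0.1998]
```

View pics/scene4.png

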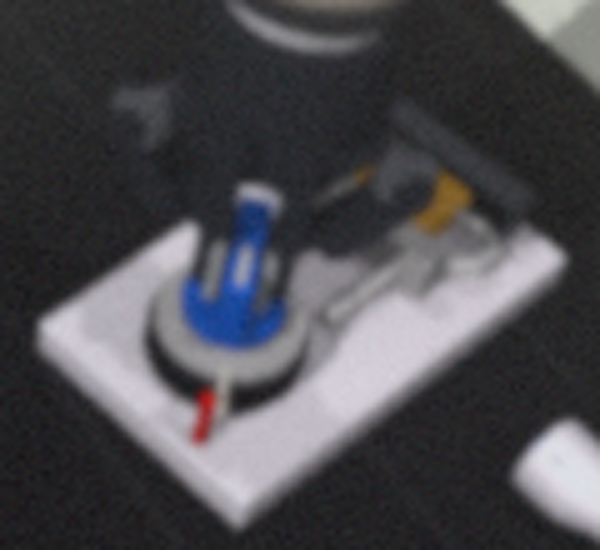

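The pointer now lies against the red post (crop 215,395) and the moment has risen to 0.18 N m: the clutch is loading.

Request:
{"api": "apply_moves", "payload": {
  "dp": [
    [0,0,0],
    [0,0,0]
  ],
  "twist": [
    [0,0,0.02],
    [0,0,0.02]
  ],
  "jaw": [255,255]
}}

```text
clock: 7.7
tcp_pos: [0.5851, 0.1633, 0.233]
orientation: [-2.947, -1.079, -0.002]
contact_force: [1.4, 1.1, -2.6]
grip_width: 0.013
```

```bash
python3 -c "
from st import *
show([.5853,.1628,.234],np.radians(21))"
```

```text
t 7.7 tcp [0.5851 0.1633 0.233 ] xyaw 40.21 zax [-1.e-04  3.e-03 -1.e+00] F [ 1.38  1.12 -2.58] M [0.059 0.007 0.235] w 0.013 q [ 0.078  0.654 -0.615  1.819  0.494  0.826 -0.081]
need tool shift/0.12: [-0.001  0.004 -0.009]
need twist/120: [-0.0013 -0.0007  0.1601]
```

Request:
{"api": "apply_moves", "payload": {
  "dp": [
    [0,0,0],
    [0,0,0]
  ],
  "twist": [
    [0,0,0.025],
    [0,0,0.025]
  ],
  "jaw": [255,255]
}}

```text
clock: 7.9
tcp_pos: [0.5851, 0.1634, 0.2329]
orientation: [-2.999, -0.927, -0.001]
contact_force: [0.4, 1.1, -1.5]
grip_width: 0.0134
```

```bash
python3 -c "
from st import *
show([.5853,.1628,.234],np.radians(21))"
```

```text
t 7.9 tcp [0.5851 0.1634 0.2329] xyaw 34.35 zax [-0.     0.003 -1.   ] F [ 0.35  1.12 -1.55] M [ 0.059 -0.025  0.134] w 0.0134 q [ 0.061  0.647 -0.592  1.82   0.475  0.819 -0.168]
need tool shift/0.12: [-0.001  0.005 -0.009]
need twist/120: [-0.0013 -0.0006  0.1112]
```

Request:
{"api": "apply_moves", "payload": {
  "dp": [
    [0,0,0],
    [0,0,0]
  ],
  "twist": [
    [0,0,0.025],
    [0,0,0.025]
  ],
  "jaw": [255,255]
}}

```text
clock: 8.1
tcp_pos: [0.5851, 0.1634, 0.2329]
orientation: [-3.043, -0.771, -0.001]
contact_force: [1.1, 1.5, -1.9]
grip_width: 0.0129
```

```bash
python3 -c "
from st import *
show([.5853,.1628,.234],np.radians(21))
import cv2
for n in ('scene',):
  f=r.grab_frame(n);np.savez(f'pics/{n}5.npz',**f);c=f['color'][...,::-1]
  c=c[200:310,385:505]
  cv2.imwrite(f'pics/{n}5.png',cv2.resize(c,None,fx=5,fy=5,interpolation=2))
"
```

```text
t 8.1 tcp [0.5851 0.1634 0.2329] xyaw 28.43 zax [-0.     0.003 -1.   ] F [ 1.09  1.46 -1.91] M [ 0.069 -0.123  0.011] w 0.0129 q [ 0.044  0.641 -0.567  1.821  0.455  0.811 -0.256]
need tool shift/0.12: [-0.001  0.005 -0.009]
need twist/120: [-0.0013 -0.0006  0.0619]
```

View pics/scene5.png

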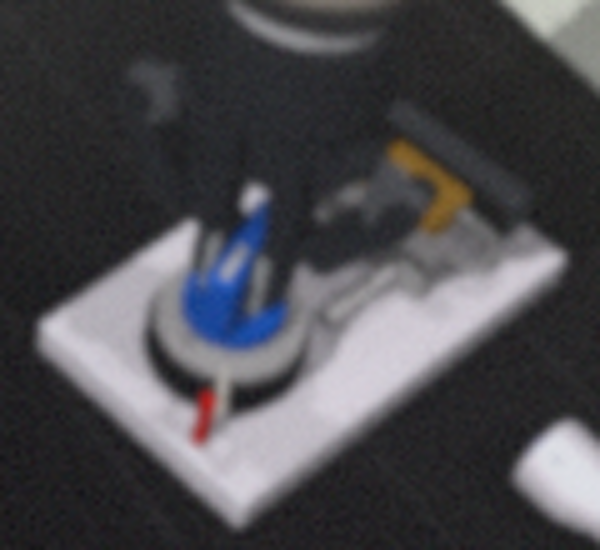

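Torque peaked near yaw 40° and fell to about 0.02 N m at yaw 28° while the pointer stayed on the post (crop 215,395), so slip is about 21°. I add about 6° towards midway, then release.

Request:
{"api": "apply_moves", "payload": {
  "dp": [
    [0,0,0],
    [0,0,0],
    [0,0,0]
  ],
  "twist": [
    [0,0,0.025],
    [0,0,0.025],
    [0,0,0]
  ],
  "jaw": [255,255,255]
}}

```text
clock: 8.45
tcp_pos: [0.5852, 0.1635, 0.233]
orientation: [-3.078, -0.615, -0.001]
contact_force: [0.2, 1.1, -1.7]
grip_width: 0.0133
```

```bash
python3 -c "
from st import *
show()"
```

```text
t 8.45 tcp [0.5852 0.1635 0.233 ] xyaw 22.59 zax [ 1.e-04  3.e-03 -1.e+00] F [ 0.24  1.14 -1.73] M [ 0.038 -0.028 -0.018] w 0.0133 q [ 0.027  0.635 -0.543  1.822  0.436  0.804 -0.343]
```

Request:
{"api": "apply_moves", "payload": {
  "dp": [
    [0,0,0],
    [0,0,0],
    [0,0,0],
    [0,0,0]
  ],
  "twist": [
    [0,0,0],
    [0,0,0],
    [0,0,0],
    [0,0,0]
  ],
  "jaw": [190,100,0,0]
}}

```text
clock: 8.85
tcp_pos: [0.5854, 0.1632, 0.2334]
orientation: [-3.076, -0.625, -0.001]
contact_force: [-0.6, 0.7, -0.4]
grip_width: 0.0648
```

```bash
python3 -c "
from st import *
show()"
```

```text
t 8.85 tcp [0.5854 0.1632 0.2334] xyaw 22.98 zax [ 3.0e-04  2.5e-03 -1.0e+00] F [-0.63  0.74 -0.4 ] M [-0.005  0.02   0.043] w 0.0648 q [ 0.029  0.635 -0.545  1.821  0.437  0.806 -0.336]
```

Request:
{"api": "apply_moves", "payload": {
  "dp": [
    [0,0,0],
    [0,0,-0.1],
    [0,0,-0.1],
    [0,0,-0.15],
    [0,0,-0.2],
    [0,0,-0.25],
    [0,0,-0.25],
    [0,0,-0.2],
    [0,0.3,0],
    [0,0.3,0],
    [0,0.3,0],
    [0,0.3,0],
    [0,0,0]
  ],
  "twist": [
    [0,0,0],
    [0,0,0],
    [0,0,0],
    [0,0,0],
    [0,0,0],
    [0,0,0],
    [0,0,0],
    [0,0,0],
    [0,0,0],
    [0,0,0],
    [0,0,0],
    [0,0,0],
    [0,0,0]
  ],
  "jaw": [0,0,0,0,0,0,0,0,0,0,0,0,0]
}}

```text
clock: 10.15
tcp_pos: [0.6428, 0.0293, 0.4052]
orientation: [-3.074, -0.639, -0.022]
contact_force: [-0.0, -0.5, -0.6]
grip_width: 0.0853
```

```bash
python3 - <<'E'
from st import *
from h import *
show()
for n,(x0,y0,x1,y1) in dict(top=(200,75,305,150),scene=(385,210,505,305)).items():
    f=r.grab_frame(n); np.savez(f"pics/{n}6.npz",**f); c=f["color"]; P=pts(f)
    cv2.imwrite(f"pics/{n}6.png",cv2.resize(c[y0:y1,x0:x1,::-1],None,fx=6,fy=6,interpolation=2))
    m=np.zeros((400,640),bool)
    a,b,e,g=dict(top=(240,80,300,130),scene=(410,230,455,290))[n]; m[b:g,a:e]=1
    t=m&(P[...,2]>.086)&(P[...,2]<.098); v,u=np.nonzero(t); W=plane(f,np.c_[u,v],.092)
    print(n,"bar",cv2.minAreaRect((W[:,:2]*1000).astype(np.float32)))
    m[:]=0; m[y0:y1,x0:x1]=1; h=cv2.cvtColor(c,cv2.COLOR_RGB2HSV)
    br=m&(h[...,0]>10)&(h[...,0]<28)&(h[...,1]>120)&(abs(P[...,2]-.038)<.005); v,u=np.nonzero(br); W=plane(f,np.c_[u,v],.038)
    print("brass",np.median(P[br],0),P[br][:,2].std(),cv2.minAreaRect((W[:,:2]*1000).astype(np.float32)))
E
```

```text
t 10.15 tcp [0.6428 0.0293 0.4052] xyaw 23.5 zax [ 0.0135  0.005  -0.9999] F [-0.03 -0.52 -0.59] M [-0.037  0.062 -0.023] w 0.0853 q [ 0.284  0.487 -0.593  1.608  0.293  1.122  0.031]
top bar ((583.9996337890625, 162.2753143310547), (16.120361328125, 51.341163635253906), 22.53212547302246)
brass [0.55811884 0.28061417 0.03783542] 0.002038664976908301 ((556.511962890625, 279.3503112792969), (44.73043441772461, 38.19859313964844), 11.174620628356934)
scene bar ((595.4700317382812, 157.99017333984375), (2.9045753479003906, 43.392066955566406), 24.103696823120117)
brass [0.56126249 0.28512136 0.03566198] 0.0014535151432878346 ((560.0177001953125, 281.0916442871094), (41.233497619628906, 34.053985595703125), 13.046202659606934)
```

View pics/scene6.png

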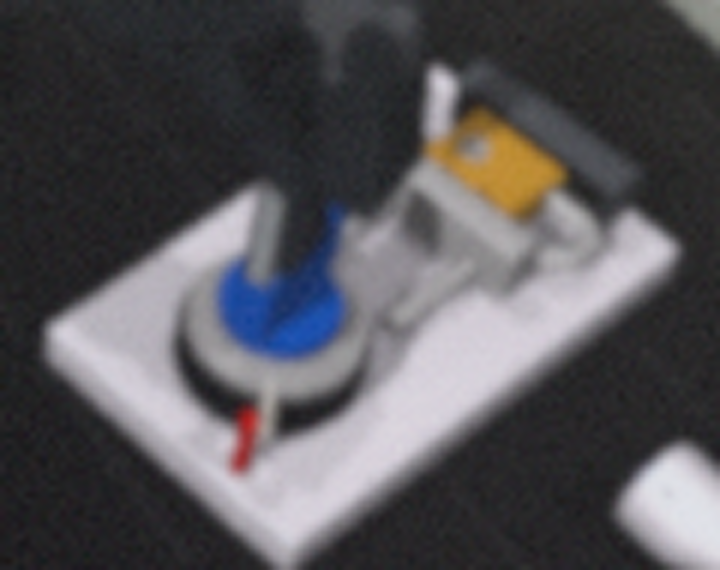

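View pics/top6.png

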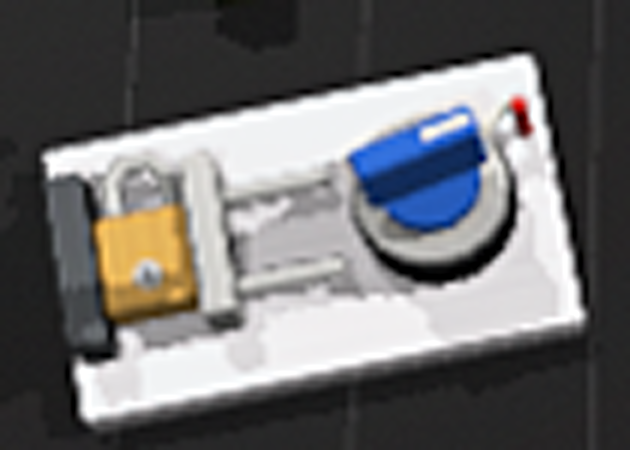

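```bash
python3 - <<'E'
from h import *
for k,uv in((0,[(438.5,274.5),(441.5,279)]),(6,[(430,275),(429,281)])):
    f=dict(np.load(f"pics/scene{k}.npz")); P=pts(f)
    for u,v in uv: print(k,(u,v),P[int(round(v)),int(round(u))].round(4),f["color"][int(round(v)),int(round(u))])
    for z in(.036,.042):
        W=plane(f,uv,z)[:,:2]; d=W-[.5855,.1625]; print(z,W.round(4).tolist(),np.degrees(np.arctan2(d[:,1],d[:,0])).round(1),np.hypot(*d.T).round(4))
E
```

```text
0 (438.5, 274.5) [0.6175 0.1576 0.0433] [168 164 163]
0 (441.5, 279) [0.6317 0.1572 0.0437] [162 156 161]
0.036 [[0.6152, 0.1621], [0.6273, 0.1608]] [-0.8 -2.4] [0.0297 0.0418]
0.042 [[0.6184, 0.1585], [0.6304, 0.1573]] [-6.9 -6.7] [0.0331 0.0452]
6 (430, 275) [0.6127 0.1408 0.0444] [165 161 160]
6 (429, 281) [0.6225 0.132  0.0413] [156 144 141]
0.036 [[0.6082, 0.1456], [0.6197, 0.1349]] [-36.6 -38.9] [0.0283 0.0439]
0.042 [[0.6114, 0.1422], [0.6229, 0.1316]] [-38.  -39.6] [0.0329 0.0485]
```

The pointer turned about 32° (−7° to −39°, lying on the post) and the knob about 60°. Slip is therefore about 28° (0.49 rad), midway between the clicks.

```bash
python3 -c "
from bench import r
print(r.hand_in())"
```

```text
the job is handed in; nothing more can be done
None
```

I tightened the padlock clamp past its first click, let go, and handed the job in; the hand-in gave no verdict. I gripped its knob across the bar and turned it about 60° clockwise. I then backed the open gripper off to 0.405 m TCP height, clear of everything, at 10.15 s of the 38 s allowed.

**Last checks:**
- **Screw:** the pointer turned about 32° and lies against the red post, so the screw reads as home.
- **Clutch:** the torque rose to about 0.23 N m and fell to about 0. The slip is about 28° (0.49 rad), between the first click at 0.26 and the second at 0.76 rad.
- **Padlock:** it lies flat between the shut jaws, within about 5 mm of the bed's centre.
- **Other clamps:** the arm never went down near the empty clamp or the purple look-alike. I did not re-measure either one at the end.

**What failed or disagreed:**
- **First grasp:** the arm stopped about 19 mm too high and 7 mm off in x. I opened the gripper, corrected the position and gripped again; the pictures showed nothing had moved.
- **Knob position:** the two cameras first put the knob's axis about 5–6 mm apart. I used a point between them, and when the jaws closed on the bar they settled within 2 mm of it.
- **Final scene view:** the gripper partly hid the bar, so the final knob angle comes from the top view and the tool's own rotation, which agree within about 1°.

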